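# Set out the parts of a binocular on the prism plate and lens jig

### The job

Set out the parts for the next binocular: stand the black eyepiece housing, neck up, centred on the prism plate's round black seat farther from the two dowel pins, lower the largest of the three brass rings over its neck so that it lies flat on the shoulder, and lay the smallest ring flat and centred on the plate's other seat, between the housing and the pins. Stand the copper hood on its flared rim, centred on the rubber pad between the two jaws of the jig. Leave the middle-sized ring, the jar and the screwdriver where they are, and let go of everything.

Things in the scene. Friction and masses are not known exactly. Their poses are not given: they have to be found in the camera images.
- prism_plate: Fixed steel plate 170 x 84 x 8 mm, flat on the bench at any yaw. Origin: centre of its underside; x along its length, z up. On its top face (8 mm up) two alike black round seats, 54 mm across, flush, centred at x = -45 mm and x = +35 mm (y = 0). Near the +x end two steel dowel pins, 10 mm thick, 20 mm above the top face, at x = +73, y = +-26 mm.
- jig: Fixed lens jig. Origin: on the bench under the pad's middle; x along the jig to its cream knob, z up. Grey base 10 mm thick, x -80 to +100, 70 mm wide. Black rubber pad 68 mm across, its top 12 mm up, centred at the origin between two aluminium jaws (inner faces x = +-49, 44 mm high, 56 mm wide). Beyond the +x jaw an end plate, screw and knob (to x = +120, 48 mm high), not used here.
- housing: Loose matte black eyepiece housing, standing upright: body 48 mm across and 30 mm high, ending in a flat shoulder, above it a neck 31 mm across up to 47 mm that tapers to 23 mm at the top, 52 mm. Origin: centre of its underside, z up along its axis. About 0.1 kg.
- hood: Loose copper objective hood, an open tube standing upright, 54 mm outside, 42 mm high, wall 3 mm, with a flared rim 60 mm across around the lowest 6 to 8 mm. Origin: centre of its lower, flared end; z up along its axis. About 0.17 kg.
- ring_large: Largest of three loose knurled brass rings, lying flat: 54 mm outside, 39 mm bore, 12 mm high. Origin: centre of its underside, z up along its axis. About 0.09 kg.
- ring_middle: Middle-sized loose knurled brass ring, lying flat: 42 mm outside, 30 mm bore, 12 mm high; it stays where it is. Origin: centre of its underside.
- ring_small: Smallest loose knurled brass ring, lying flat: 32 mm outside, 20 mm bore, 12 mm high. Origin: centre of its underside, z up along its axis. About 0.04 kg.
- jar: Bystander: closed amber glass jar with a metal cap, 52 mm across, 65 mm high, standing at the far side of the bench. Origin: centre of its underside.
- screwdriver: Bystander: wooden-handled screwdriver 170 mm long, lying on the far side of the bench. Origin: under its middle; x along it towards the tip.

How it is judged:
At the end, for the whole second after the job is handed in: Housing upright on the seat farther from the pins, smallest ring flat on the other seat, hood upright on the jig's pad, flare down: each within 10 mm of centre along and across, 3 mm in height; largest ring flat on the shoulder around the neck; tilts under 0.1 rad; all released, at rest (x of housing in the frame of prism_plate between -0.055 and -0.035 m and y of housing in the frame of prism_plate between -0.01 and 0.01 m and z of housing in the frame of prism_plate between 0.005 and 0.011 m and angle between each of housing, ring_small, hood, ring_large's own z axis and vertical below 0.1 rad and x of ring_small in the frame of prism_plate between 0.025 and 0.045 m and y of ring_small in the frame of prism_plate between -0.01 and 0.01 m and z of ring_small in the frame of prism_plate between 0.005 and 0.011 m and x of hood in the frame of jig between -0.01 and 0.01 m and y of hood in the frame of jig between -0.01 and 0.01 m and z of hood in the frame of jig between 0.009 and 0.015 m and horizontal distance between ring_large and housing below 0.008 m and z of ring_large in the frame of housing between 0.027 and 0.033 m and linear speed of each of housing, hood, ring_large, ring_small below 0.02 m/s and angular speed of each of housing, hood, ring_large, ring_small below 0.3 rad/s); the robot touches nothing.
It fails at once if The middle-sized ring is moved by more than 20 mm (distance of ring_middle from where it was at the start of the episode above 0.02 m).
It fails at once if The jar is moved by more than 20 mm (distance of jar from where it was at the start of the episode above 0.02 m).
It fails at once if The screwdriver is moved by more than 20 mm (distance of screwdriver from where it was at the start of the episode above 0.02 m).
It also fails if it takes over 99 s, if anything falls off the work surface, if the arm or the gripper's body presses on something with over 40 N, if the wrist force passes 120 N, or if a joint passes its speed limit or range.

### The arm

A 6-joint arm with a two-finger parallel gripper is mounted at the origin on the work surface. World frame = base frame: x ahead of the robot, y to its left, z up, the work surface at z = 0. Lengths are in m, angles in rad, forces in N, time in s.
With the tool pointing down it reaches from about 0.35 to 0.925 m from the base axis. Payload 6.4 kg.
Tool frame: the origin (TCP) lies at the very end of the fingers, on their centre line; the grasp point (between the pads) lies 19 mm behind it (bot.grasp_offset is the distance from the TCP to the grasp point, in m); x points along the fingers, y is the direction in which the jaws open and shut, and the axes are right-handed (so a half turn about x gives the same grasp; the last joint's range is limited). The gripper opens to 85 mm and grips with 20 to 120 N. Pads are 22 mm wide; open, the fingers measure 114 mm over their backs; the gripper's body (76 mm by 85 mm) begins 54 mm behind the grasp point. The pads swing forward as they close: fully open they stand 13 mm farther back than shut.
Start: joints at [-1.353, 0.245, 1.558, -0, 1.339, -0.174], TCP at [0.248, -0.601, 0.231] pointing down, gripper open.
Joint ranges: [-3.13, 3.13], [-1.02, 2.26], [0.13, 2.54], [-0.95, 4.09], [0.21, 2.88], [-2.74, 2.74]. Speed limits (rad/s): [2.57, 2.57, 3.14, 3.14, 3.14, 3.14].

### API

Orientations are given as a rotation vector (axis times angle).
In Python, from workcell import bot, cams, sign_off gives the robot as it stands.
- The arm moves only by the tool servo_tool, never from a script. Its argument "motion" is text: rows parted by semicolons, each of 6 numbers parted by spaces: the shift along the world's x, y, z in cm, then the turn, a rotation vector about the world's x, y, z in rad. A call has 1 to 20 rows; each row is the pose to reach, as a shift and turn from the pose commanded when the call began; what a row does not reach only later rows make up. A row lasts 1/12 s, in which the tool goes at most 41.7 mm and 7.16 degrees, less where a joint would pass 70% of its speed; a pose out of reach is approached as far as the arm can. A call with a gripper value outside its range is refused whole. "jaw" is the opening, from -1 (shut) to 1 (fully open), set as the call begins (left out, the last holds). The fingers move at their own pace and stop on an object; "force" is the grip in N (left out, the last holds). Time passes only in rows, so rows that repeat a pose let the fingers close. It gives the time, the measured TCP pose, the force and the opening at its end, in the units of the state.
- bot.read_state(): the state, without advancing time (a new reading comes with each control period).
- cams.get_image(name): name is "side" or "top"; returns (picture, depth): 480x640x3 uint8, red, green, blue; 480x640 float32, m along the optical axis (not along the pixel's ray), 0 where there is no reading.
- cams.get_calibration(name): a dict with "fx", "fy", "cx", "cy" (pixels), "world_to_cam" (4x4, takes a point from world to camera coordinates). Camera axes: x right, y up, looking along -z (the intrinsics and any distortion apply to the point x, -y, -z); pixel columns grow to the right and rows downward; lengths in m; the calibration is good to about 2 mm. A picture is of the moment at which its call begins. get_calibration takes no time and is no camera call.
- sign_off(): hands the job in, once; it reports no verdict.
The state is a dict: "time_s": time; "joint_positions": joint angles; "dq": joint speeds; "effort": joint torques, N m; "eef_pos": TCP position; "ee_rot": TCP orientation; "contact_force": force on the tool from outside, world axes, zero at the start; "moment": the same for the moment, N m; "opening": finger opening in m.
Only numpy, scipy, OpenCV 4.12 (cv2) and the standard library are available. Lean on these libraries where they do the work, as an engineer would, in place of code of your own. Each camera call takes 0.05 s, during which the arm holds its last target. There are 200 camera calls.

## Working session

There is one attempt and no reset: what is moved stays moved. The work goes in short steps, Python scripts to look and compute and a tool call to move; the robot and the scene stay as the last step left them, time stands still between calls to the robot, and variables do not carry over. Pictures are saved under pics/ and viewed, about 12 in all and at most 16, crops included, and the job is handed in when it is done.

Besides the shell and the picture viewer there is one more tool, called after "Emit:" by a JSON object that holds its "op" and its "data". servo_tool: Moves the arm, as the interface text tells. Its arguments: {"type":"object","properties":{"motion":{"type":"string"},"jaw":{"type":"number"},"force":{"type":"number"}},"required":["motion"]}

```bash
mkdir -p pics; ls
cat > h.py <<'E'
import numpy as np, cv2
from workcell import bot, cams
def look(name, fn=None):
    im,d=cams.get_image(name)
    if fn: cv2.imwrite('pics/'+fn, im[:,:,::-1])
    np.savez('/tmp/%s.npz'%name, im=im,d=d)
    return im,d
def ray(name,u,v,z=None,depth=None):
    c=cams.get_calibration(name); M=np.linalg.inv(c['world_to_cam'])
    p=np.array([(u-c['cx'])/c['fx'],-(v-c['cy'])/c['fy'],-1.])
    o=M[:3,3]; r=M[:3,:3]@p
    t=depth if depth is not None else (z-o[2])/r[2]
    return o+t*r
def cloud(name,d):
    c=cams.get_calibration(name); M=np.linalg.inv(c['world_to_cam'])
    v,u=np.mgrid[:480,:640]
    p=np.stack([(u-c['cx'])/c['fx']*d,-(v-c['cy'])/c['fy']*d,-d],-1)
    return p@M[:3,:3].T+M[:3,3]
E
python3 - <<'E'
from h import *
for n in('top','side'):
    look(n,n+'0.png'); c=cams.get_calibration(n); print({k:np.round(v,3).tolist() for k,v in c.items()})
print(bot.read_state())
E
```

```text
pics
{'fx': 544.493, 'fy': 544.493, 'cx': 325.31, 'cy': 242.032, 'world_to_cam': [[-0.011, -1.0, 0.004, 0.021], [0.976, -0.01, 0.216, -0.586], [-0.215, 0.006, 0.976, -0.996], [0.0, 0.0, 0.0, 1.0]]}
{'fx': 507.6, 'fy': 507.6, 'cx': 321.736, 'cy': 242.336, 'world_to_cam': [[0.989, -0.15, -0.017, -0.585], [0.12, 0.709, 0.695, -0.121], [-0.092, -0.689, 0.718, -0.855], [0.0, 0.0, 0.0, 1.0]]}
{'time_s': 0.1, 'joint_positions': array([-1.35304866e+00,  2.45764068e-01,  1.55887120e+00,  1.61841662e-06,
        1.33870998e+00, -1.74076377e-01]), 'dq': array([-0.00052138, -0.00214538, -0.00390804, -0.00032219,  0.00170586,
        0.00136176]), 'effort': array([-3.20071922e-04, -4.30671322e+01, -3.27128541e+01, -1.96076767e-04,
        2.85470531e-03, -1.78300604e-05]), 'eef_pos': array([ 0.24813027, -0.60024084,  0.23028907]), 'ee_rot': array([ 2.00716371,  0.40013672, -2.00723879]), 'contact_force': array([ 0.15819565, -0.35931656, -0.77628602]), 'moment': array([ 0.00531825, -0.03372648,  0.05177107]), 'opening': 0.08524996219135798}
```

View pics/top0.png

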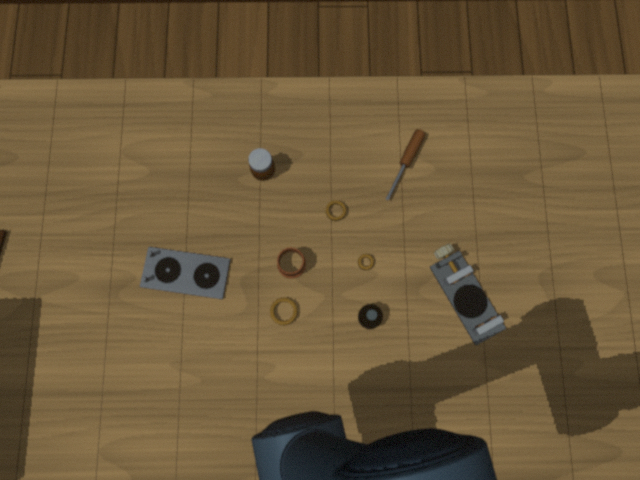

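View pics/side0.png

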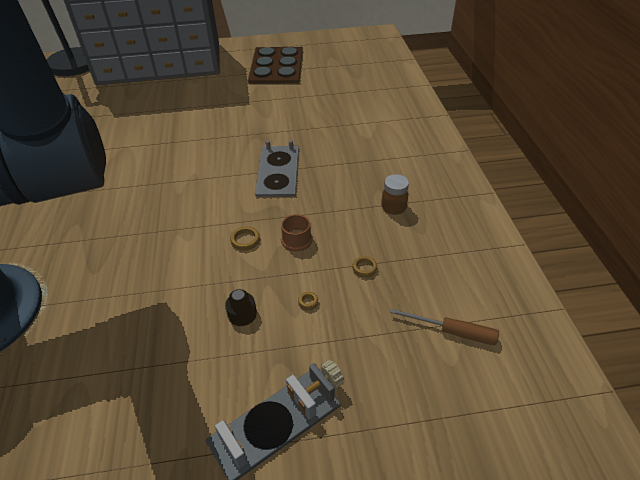

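Top view: far seat at (207,275), near-pin seat at (168,270), hood (292,262), rings large (285,310), middle (337,210) and small (367,262), housing (370,316), jig pad (470,300). The side view agrees, and nothing is hidden.

```bash
cat > m.py <<'E'
from h import *
def circ(P):
    (x,y),r=cv2.minEnclosingCircle((P[:,:2]*1000).astype(np.float32)); return [round(float(x),1),round(float(y),1),round(2*float(r),1)]
def obj(name,im,d,u,v,zlo,zhi,R=28):
    C=cloud(name,d); m=(C[...,2]>zlo)&(C[...,2]<zhi)&(d>0)
    vv,uu=np.mgrid[:480,:640]; m&=(np.hypot(uu-u,vv-v)<R)
    return C[m]
E
python3 - <<'E'
from m import *
for n,L in dict(top=dict(hood=(292,262,.034,.05),large=(285,310,.007,.018),small=(367,262,.007,.018),mid=(337,210,.007,.018),house_sh=(370,316,.024,.036),house_top=(370,316,.044,.06)),
  side=dict(hood=(296,232,.034,.05),large=(245,238,.007,.018),small=(308,300,.007,.018),mid=(365,267,.007,.018),house_sh=(241,308,.024,.036),house_top=(241,308,.044,.06))).items():
    z=np.load('/tmp/%s.npz'%n); im,d=z['im'],z['d']
    for k,(u,v,a,b) in L.items():
        P=obj(n,im,d,u,v,a,b)
        print(n,k,len(P), (P.mean(0)*1000).round(1) if len(P) else '', circ(P) if len(P) else '', (np.percentile(P[:,2],[5,50,95])*1000).round(1) if len(P) else '')
    # dark seats / pad
    g=im.max(2); m=((g<45)).astype(np.uint8); nn,lab,st,ce=cv2.connectedComponentsWithStats(m)
    for i in range(1,nn):
        if 120<st[i,4]<4000: 
            c=ce[i]; print(n,'dark',st[i].tolist(),c.round(1),'z8',(ray(n,*c,z=.008)*1000).round(1)[:2],'z12',(ray(n,*c,z=.012)*1000).round(1)[:2])
    C=cloud(n,d)
    print('table z',np.median(C[200:240,450:480,2]) )
E
```

```text
top hood 147 [554.3  84.   40.7] [554.9, 83.9, 54.8] [36.  40.9 44.1]
top large 292 [458.   98.6  11.3] [454.4, 88.8, 76.1] [ 8.2 11.3 14.9]
top small 125 [556.5 -67.6  11.2] [556.2, -67.6, 33.2] [ 8.5 11.2 14.3]
top mid 173 [665.4  -8.1  11. ] [666.1, -8.4, 44.2] [ 8.2 11.1 14.6]
top house_sh 266 [443.8 -71.4  29.8] [444.9, -72.5, 47.9] [26.3 29.9 33.3]
top house_top 202 [444.8 -72.2  50.7] [445.2, -72.6, 30.6] [46.3 50.9 53.9]
top dark [0, 0, 69, 3, 145] [32.7  0.8] z8 [1165.9  671.2] z12 [1162.9  668.8]
top dark [155, 258, 25, 24, 447] [167.4 269.6] z8 [544.9 334.5] z12 [544.3 333.4]
top dark [194, 263, 25, 25, 458] [206.1 275.3] z8 [532.5 255.7] z12 [531.8 254.8]
top dark [454, 285, 33, 33, 851] [470.  300.9] z8 [ 475.  -274.9] z12 [ 474.6 -273.8]
top dark [359, 305, 24, 23, 327] [369.8 316.3] z8 [446.5 -73.1] z12 [446.2 -72.8]
table z -0.0005860285858692027
side hood 270 [554.7  80.9  39.7] [554.7, 81.3, 56.0] [34.5 40.2 44. ]
side large 315 [458.6  94.8  11.6] [458.4, 96.5, 57.6] [ 7.7 12.  14.1]
side small 200 [557.  -70.7  11.4] [557.4, -70.1, 35.3] [ 7.9 11.6 14.2]
side mid 
[... 479 characters left out ...]
 [268, 152, 23, 14, 243] [278.6 158.2] z8 [545.2 334.7] z12 [545.  329.2]
side dark [555, 171, 85, 121, 456] [601.1 233.4] z8 [1120.1   -3. ] z12 [1116.6   -6.5]
side dark [264, 174, 25, 15, 286] [276.  181.1] z8 [532.5 255.6] z12 [532.4 250.6]
side dark [577, 218, 40, 47, 212] [595.7 241.1] z8 [1099.9  -20.1] z12 [1096.5  -23.5]
side dark [0, 269, 42, 83, 1319] [ 11.8 310.4] z8 [65.8 -9.3] z12 [ 68.4 -12.7]
side dark [226, 290, 31, 36, 764] [241.1 309.8] z8 [445.6 -70.5] z12 [446.  -73.6]
side dark [310, 369, 24, 34, 179] [322.8 387.8] z8 [ 558.2 -231.4] z12 [ 557.9 -233.5]
side dark [235, 402, 105, 78, 2074] [269.9 427.2] z8 [ 477.  -278.5] z12 [ 477.3 -280.3]
table z 0.0007207256239025739
```

Run:
```python
from m import *
from scipy.spatial.transform import Rotation as R
M=R.from_rotvec(bot.read_state()['ee_rot']).as_matrix(); print(M.round(3))
yw=lambda v:np.degrees(np.arctan2(v[1],v[0])).round(1)
print('tool y yaw',yw(M[:,1]))
print('plate y',yw((-79,12.4)))
for n,p in dict(top=(470,300),side=(275,420)).items():
    z=np.load('/tmp/%s.npz'%n); C=cloud(n,z['d']); 
    m=(C[...,2]>.036)&(C[...,2]<.055)&(abs(C[...,0]-.475)<.14)&(abs(C[...,1]+.275)<.14)
    k,lab,st,ce=cv2.connectedComponentsWithStats(m.astype(np.uint8))
    for i in range(1,k):
        if st[i,4]>25:
            P=C[lab==i]; r=cv2.minAreaRect((P[:,:2]*1000).astype(np.float32)); print(n,st[i,4],np.round(P.mean(0)*1000,1),[np.round(a,1) for a in r])
    m=(C[...,2]>.007)&(C[...,2]<.02)&(abs(C[...,0]-.475)<.14)&(abs(C[...,1]+.275)<.14)
    P=C[m]; r=cv2.minAreaRect((P[:,:2]*1000).astype(np.float32)); print(n,'base',[np.round(a,1) for a in r])
z=np.load('/tmp/side.npz'); im=z['im']
cv2.imwrite('pics/jig.png',cv2.resize(im[350:480,200:360,::-1],None,fx=4,fy=4))
```

```text
[[-0.     0.382 -0.924]
 [ 0.002 -0.924 -0.382]
 [-1.    -0.002 -0.   ]]
tool y yaw -67.6
plate y 171.1
top 153 [ 571.  -221.    44.5] [array([ 572.1, -222.3]), array([18.1, 34.3]), np.float64(28.9)]
top 133 [ 554.8 -231.    43.2] [array([ 555.1, -231.3]), array([10. , 49.7]), np.float64(27.7)]
top 224 [ 522.5 -247.5   42.7] [array([ 523.8, -247.9]), array([18.9, 55.5]), np.float64(27.2)]
top 237 [ 424.8 -299.3   42.7] [array([ 425.3, -299.5]), array([16.4, 56.7]), np.float64(28.4)]
top base [array([ 482.8, -267.7]), array([182.5,  73.9]), np.float64(28.5)]
side 310 [ 572.6 -227.7   45. ] [array([ 572.4, -225.1]), array([17.6, 34.1]), np.float64(28.9)]
side 284 [ 555.6 -235.3   43.3] [array([ 555.3, -234.1]), array([16.3, 49.4]), np.float64(35.4)]
side 474 [ 523.9 -252.9   43.5] [array([ 524.4, -250.6]), array([19.5, 55.5]), np.float64(27.2)]
side 538 [ 426.2 -303.7   43.8] [array([ 426.1, -301.7]), array([16.4, 56.9]), np.float64(27.9)]
side base [array([ 483.5, -271.6]), array([179.8,  71.2]), np.float64(27.8)]
```

View pics/jig.png

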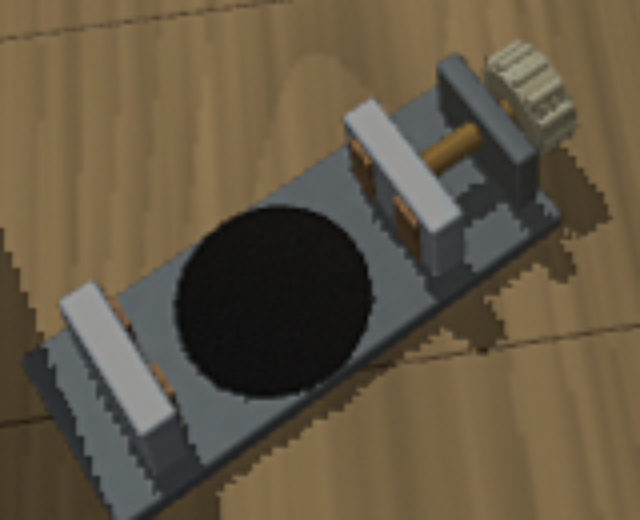

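Emit:
{"op": "servo_tool", "data": {"motion": "19.7 52.7 -6 0 0 1.02; 19.7 52.7 -6 0 0 1.02; 19.7 52.7 -6 0 0 1.02; 19.7 52.7 -6 0 0 1.02; 19.7 52.7 -6 0 0 1.02; 19.7 52.7 -6 0 0 1.02; 19.7 52.7 -6 0 0 1.02; 19.7 52.7 -6 0 0 1.02; 19.7 52.7 -6 0 0 1.02; 19.7 52.7 -6 0 0 1.02; 19.7 52.7 -6 0 0 1.02; 19.7 52.7 -6 0 0 1.02; 19.7 52.7 -6 0 0 1.02; 19.7 52.7 -6 0 0 1.02; 19.7 52.7 -6 0 0 1.02; 19.7 52.7 -6 0 0 1.02; 19.7 52.7 -6 0 0 1.02; 19.7 52.7 -6 0 0 1.02", "jaw": 1, "force": 30}}

```text
time_s: 1.6
eef_pos: [0.4451, -0.0747, 0.1714]
ee_rot: [1.326, 1.129, -1.327]
contact_force: [0.4, -0.4, -0.1]
opening: 0.0854
```

Emit:
{"op": "servo_tool", "data": {"motion": "0 0.1 -4 0 0 0; 0 0.1 -8 0 0 0; 0 0.1 -12 0 0 0; 0 0.1 -14 0 0 0; 0 0.1 -16 0 0 0; 0 0.1 -16.5 0 0 0; 0 0.1 -16.5 0 0 0; 0 0.1 -16.5 0 0 0"}}

```text
time_s: 2.27
eef_pos: [0.4458, -0.0737, 0.0071]
ee_rot: [1.327, 1.128, -1.326]
contact_force: [-0.4, -0.3, -0.5]
opening: 0.0855
```

Emit:
{"op": "servo_tool", "data": {"motion": "0 0 0 0 0 0; 0 0 0 0 0 0; 0 0 0 0 0 0; 0 0 0 0 0 0; 0 0 0 0 0 0; 0 0 0 0 0 0; 0 0 0 0 0 0; 0 0 0 0 0 0", "jaw": -1, "force": 30}}

```text
time_s: 2.93
eef_pos: [0.4463, -0.0732, 0.0077]
ee_rot: [1.325, 1.128, -1.324]
contact_force: [-1.2, 0.2, 6.2]
opening: 0.0469
```

```bash
cat > st.py <<'E'
from h import *
from scipy.spatial.transform import Rotation as R
s=bot.read_state(); M=R.from_rotvec(s['ee_rot']).as_matrix()
print(round(s['time_s'],2),(s['eef_pos']*1000).round(1),'yaw y',np.degrees(np.arctan2(M[1,1],M[0,1])).round(1),'down',M[:,0].round(3),'F',s['contact_force'].round(1),'open',round(s['opening']*1000,1),'q',s['joint_positions'].round(2))
E
python3 st.py; python3 -c "
from h import *
im,d=look('side'); cv2.imwrite('pics/s1.png',cv2.resize(im[200:400,100:340,::-1],None,fx=3,fy=3))"
```

```text
2.93 [446.3 -73.2   7.7] yaw y -9.1 down [ 0.002 -0.001 -1.   ] F [-1.2  0.2  6.2] open 46.9 q [-0.41  0.14  2.16 -0.    0.84 -0.26]
```

View pics/s1.png

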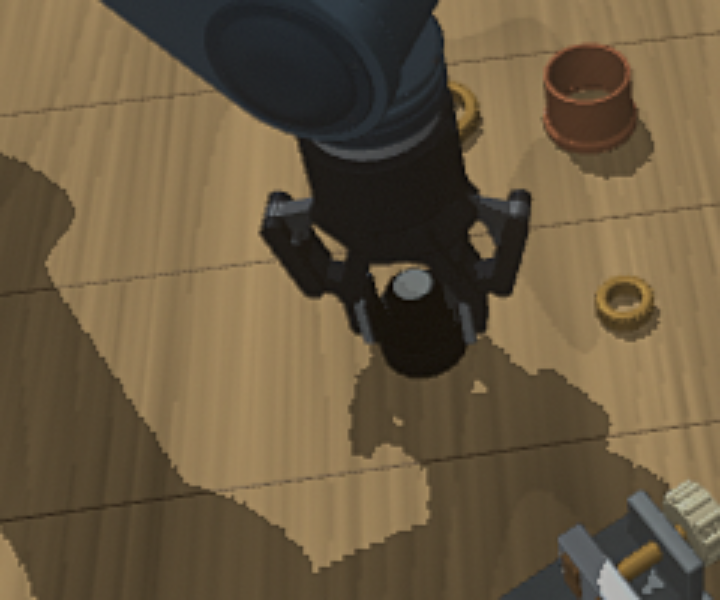

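Emit:
{"op": "servo_tool", "data": {"motion": "0 0 4 0 0 0; 0 0 8 0 0 0; 0 0 10 0 0 0; 2 8 10 0 0 0; 3 12 10 0 0 0; 4 16 10 0 0 0; 5 20 10 0 0 0; 6 24 10 0 0 0; 7 28 10 0 0 0; 8 31 10 0 0 0; 8.7 32.9 10 0 0 0; 8.7 32.9 10 0 0 0; 8.7 32.9 10 0 0 0; 8.7 32.9 10 0 0 0; 8.7 32.9 10 0 0 0; 8.7 32.9 10 0 0 0"}}

```text
time_s: 4.32
eef_pos: [0.5318, 0.2549, 0.1062]
ee_rot: [1.326, 1.129, -1.327]
contact_force: [-0.1, -0.0, -1.2]
opening: 0.0471
```

```bash
python3 st.py; python3 -c "
from m import *
im,d=look('side'); P=obj('side',im,d,277,130,.1,.25,60)
cv2.imwrite('pics/s2.png',cv2.resize(im[60:260,160:400,::-1],None,fx=3,fy=3))"
```

```text
4.32 [531.8 254.9 106.2] yaw y -9.2 down [-0.001 -0.    -1.   ] F [-0.1 -0.  -1.2] open 47.1 q [ 0.25  0.25  1.8  -0.    1.09  0.42]
```

View pics/s2.png

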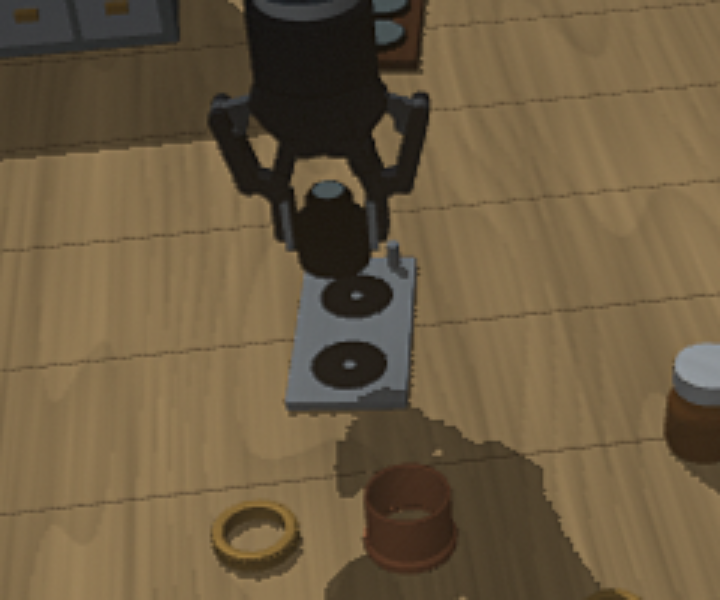

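The housing hangs upright in the jaws. The seats are clear below it.

Emit:
{"op": "servo_tool", "data": {"motion": "0.1 0.1 -3.5 0 0 0; 0.1 0.1 -6 0 0 0; 0.1 0.1 -7.5 0 0 0; 0.1 0.1 -8.3 0 0 0; 0.1 0.1 -8.7 0 0 0; 0.1 0.1 -9 0 0 0; 0.1 0.1 -9.1 0 0 0; 0.1 0.1 -9.1 0 0 0; 0.1 0.1 -9.1 0 0 0"}}

```text
time_s: 5.12
eef_pos: [0.5341, 0.2574, 0.0164]
ee_rot: [1.327, 1.129, -1.324]
contact_force: [0.4, -0.1, -1.4]
opening: 0.0471
```

Emit:
{"op": "servo_tool", "data": {"motion": "-0.1 -0.1 -0.05 0 0 0; -0.1 -0.1 -0.1 0 0 0; -0.1 -0.1 -0.1 0 0 0; -0.1 -0.1 -0.15 0 0 0; -0.1 -0.1 -0.15 0 0 0"}}

```text
time_s: 5.53
eef_pos: [0.533, 0.2564, 0.0157]
ee_rot: [1.326, 1.129, -1.324]
contact_force: [-4.4, -0.7, 9.6]
opening: 0.0472
```

Contact at 9.6 N. Release and rise.

Emit:
{"op": "servo_tool", "data": {"motion": "0 0 0 0 0 0; 0 0 0 0 0 0; 0 0 0 0 0 0; 0 0 0 0 0 0; 0 0 0 0 0 0; 0 0 0 0 0 0; 0 0 0.5 0 0 0; 0 0 2 0 0 0; 0 0 5 0 0 0; 0 0 9 0 0 0; 0 0 13 0 0 0; 0 0 13 0 0 0; 0 0 13 0 0 0", "jaw": 1}}

```text
time_s: 6.62
eef_pos: [0.5344, 0.2569, 0.1477]
ee_rot: [1.33, 1.126, -1.319]
contact_force: [0.3, -0.6, 0.0]
opening: 0.0852
```

Emit:
{"op": "servo_tool", "data": {"motion": "-4 -8 0 0 0 0; -7.5 -15.8 0 0 0 0; -7.5 -15.8 0 0 0 0; -7.5 -15.8 0 0 0 0; -7.5 -15.8 0 0 0 0; -7.5 -15.8 0 0 0 0; -7.5 -15.8 0 0 0 0; -7.5 -15.8 0 0 0 0", "jaw": 0.6}}

```text
time_s: 7.28
eef_pos: [0.4575, 0.099, 0.1435]
ee_rot: [1.325, 1.131, -1.325]
contact_force: [0.6, 0.1, 0.1]
opening: 0.0685
```

```bash
python3 st.py
python3 - <<'E'
from m import *
im,d=look('side'); 
for n in('side','top'):
    im,d=look(n)
    C=cloud(n,d)
    for a,b in((.045,.064),(.034,.042)):
        m=(d>0)&(C[...,2]>a)&(C[...,2]<b)&(np.hypot(C[...,0]-.5325,C[...,1]-.2557)<.04)
        P=C[m]; print(n,len(P),circ(P) if len(P) else '',(P.mean(0)*1000).round(1) if len(P) else'', np.percentile(P[:,2],95) if len(P) else '')
im=np.load('/tmp/side.npz')['im']
cv2.imwrite('pics/s3.png',cv2.resize(im[60:260,160:400,::-1],None,fx=3,fy=3))
E
```

```text
7.28 [457.5  99.  143.5] yaw y -9.1 down [-0.  0. -1.] F [0.6 0.1 0.1] open 68.5 q [-0.03 -0.09  2.08  0.    1.15  0.13]
side 179 [531.0, 253.5, 31.7] [531.2 249.   56.2] 0.06219407008526007
side 163 [530.4, 254.9, 49.9] [530.5 245.7  38.3] 0.04085889528816129
top 211 [530.9, 256.9, 31.7] [529.6 255.6  57.7] 0.061838210894788026
top 157 [530.7, 257.0, 48.9] [528.9 260.5  37.9] 0.04054940133817677
```

View pics/s3.png

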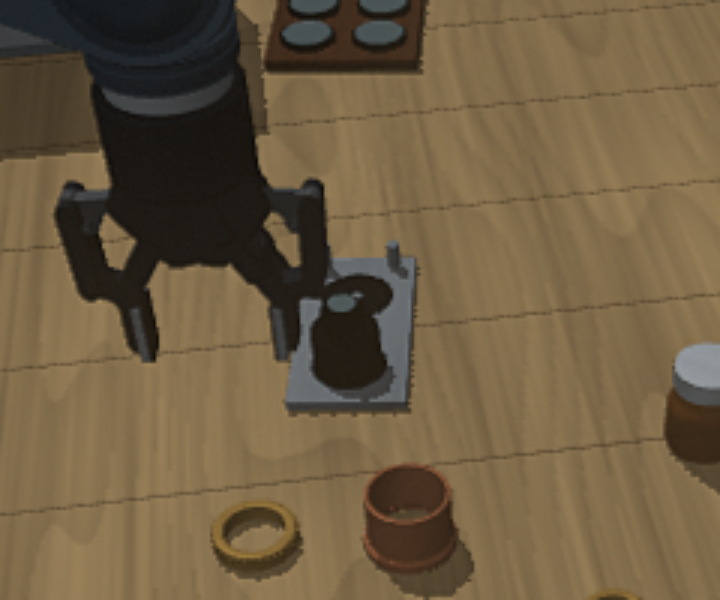

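Emit:
{"op": "servo_tool", "data": {"motion": "0 -0.1 -4 0 0 0; 0 -0.1 -8 0 0 0; 0 -0.1 -11 0 0 0; 0 -0.1 -13 0 0 0; 0 -0.1 -14 0 0 0; 0 -0.1 -14.2 0 0 0; 0 -0.1 -14.4 0 0 0; 0 -0.1 -14.4 0 0 0; 0 -0.1 -14.4 0 0 0"}}

```text
time_s: 8.18
eef_pos: [0.4587, 0.0974, 0.0012]
ee_rot: [1.327, 1.128, -1.323]
contact_force: [-0.4, -0.4, 0.3]
opening: 0.0683
```

Emit:
{"op": "servo_tool", "data": {"motion": "0 0 0 0 0 0; 0 0 0 0 0 0; 0 0 0 0 0 0; 0 0 0 0 0 0; 0 0 0 0 0 0; 0 0 0 0 0 0", "jaw": -1, "force": 30}}

```text
time_s: 8.68
eef_pos: [0.4586, 0.0972, 0.0015]
ee_rot: [1.327, 1.128, -1.323]
contact_force: [-1.7, 0.4, 6.1]
opening: 0.0516
```

Emit:
{"op": "servo_tool", "data": {"motion": "0 0 2 0 0 0; 0 0 5 0 0 0; 0 0 9 0 0 0; 0 0 12 0 0 0; 2 4 12 0 0 0; 3.5 8 12 0 0 0; 5.5 12 12 0 0 0; 7.2 15.8 12 0 0 0; 7.2 15.8 12 0 0 0; 7.2 15.8 12 0 0 0; 7.2 15.8 12 0 0 0; 7.2 15.8 12 0 0 0; 7.2 15.8 12 0 0 0; 7.2 15.8 12 0 0 0"}}

```text
time_s: 9.85
eef_pos: [0.5289, 0.2541, 0.1199]
ee_rot: [1.326, 1.129, -1.327]
contact_force: [0.3, -0.8, -0.3]
opening: 0.0515
```

```bash
python3 st.py
python3 - <<'E'
from m import *
im,d=look('side'); C=cloud('side',d)
h=cv2.cvtColor(im,cv2.COLOR_RGB2HSV); m=(h[...,0]>14)&(h[...,0]<30)&(h[...,1]>110)&(C[...,2]>.09)&(C[...,2]<.16)&(abs(C[...,0]-.53)<.05)&(abs(C[...,1]-.255)<.06)
P=C[m]; print(len(P)); print(circ(P),(np.percentile(P,[5,50,95],axis=0)*1000).round(1))
cv2.imwrite('pics/s4.png',cv2.resize(im[60:260,160:400,::-1],None,fx=3,fy=3))
E
```

```text
9.85 [528.9 254.1 119.9] yaw y -9.2 down [-0. -0. -1.] F [ 0.3 -0.8 -0.3] open 51.5 q [ 0.25  0.22  1.8  -0.    1.12  0.42]
385
[526.5, 247.6, 69.1] [[502.4 228.  121.2]
 [526.4 248.2 129.3]
 [550.2 276.1 136.6]]
```

View pics/s4.png

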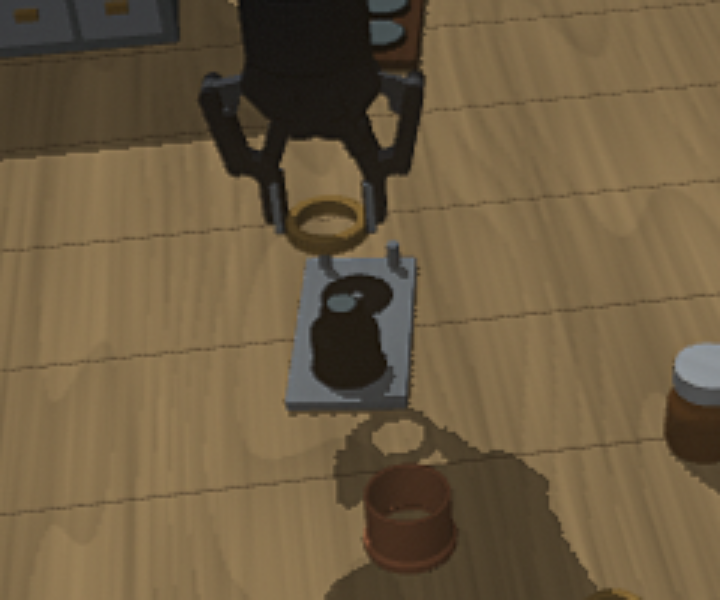

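Run:
```python
from m import *
z=np.load('/tmp/side.npz'); im,d=z['im'],z['d']; C=cloud('side',d)
h=cv2.cvtColor(im,cv2.COLOR_RGB2HSV); m=(h[...,0]>14)&(h[...,0]<30)&(h[...,1]>110)&(C[...,2]>.1)&(C[...,2]<.145)&(abs(C[...,0]-.53)<.05)&(abs(C[...,1]-.255)<.06)
k,lab,st,ce=cv2.connectedComponentsWithStats(m.astype(np.uint8)); i=1+st[1:,4].argmax(); print(st[i])
P=C[lab==i]; print(circ(P),(np.percentile(P,[1,50,99],axis=0)*1000).round(1))
u=st[i,0]+st[i,2]/2-.5; v=st[i,1]+st[i,3]/2-.5
print('sil centre',u,v,(ray('side',u,v,z=.1244)*1000).round(1))
# same trick for housing: neck top disc
T=P[(P[:,2]>.122)]; 
print(circ(T))
```

```text
[254 125  29  20 371]
[527.8, 253.1, 58.0] [[501.1 226.5 119.7]
 [526.6 246.7 129.1]
 [551.3 279.7 139.7]]
sil centre 268.0 134.5 [526.5 256.5 124.4]
[527.8, 253.1, 58.0]
```

Emit:
{"op": "servo_tool", "data": {"motion": "0.2 0.1 -1 0 0 0; 0.2 0.1 -3.5 0 0 0; 0.2 0.1 -5 0 0 0; 0.2 0.1 -5.5 0 0 0; 0.2 0.1 -5.5 0 0 0; 0.2 0.1 -5.5 0 0 0"}}

```text
time_s: 10.4
eef_pos: [0.5314, 0.2562, 0.0649]
ee_rot: [1.326, 1.13, -1.325]
contact_force: [0.2, -0.8, -1.1]
opening: 0.0511
```

```bash
python3 st.py
python3 - <<'E'
from m import *
im,d=look('side')
cv2.imwrite('pics/s5.png',cv2.resize(im[110:210,220:340,::-1],None,fx=6,fy=6,interpolation=cv2.INTER_CUBIC))
E
```

```text
10.4 [531.4 256.2  64.9] yaw y -9.1 down [ 0.  0. -1.] F [ 0.2 -0.8 -1.1] open 51.1 q [ 0.26  0.31  1.81 -0.    1.02  0.42]
```

View pics/s5.png

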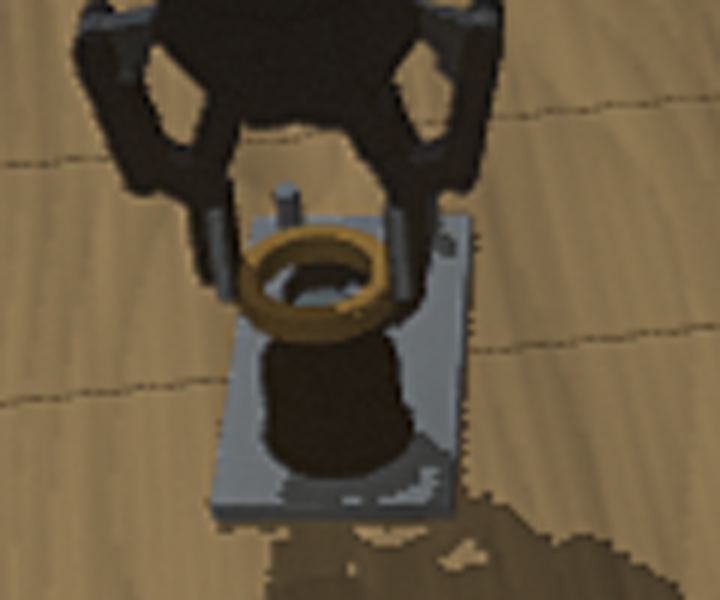

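Emit:
{"op": "servo_tool", "data": {"motion": "0 0 -0.4 0 0 0; 0 0 -0.8 0 0 0; 0 0 -1.1 0 0 0; 0 0 -1.3 0 0 0; 0 0 -1.3 0 0 0; 0 0 -1.3 0 0 0"}}

```text
time_s: 10.95
eef_pos: [0.5311, 0.2562, 0.0516]
ee_rot: [1.325, 1.13, -1.326]
contact_force: [-0.7, 0.2, -1.5]
opening: 0.0516
```

Emit:
{"op": "servo_tool", "data": {"motion": "0 0 -0.4 0 0 0; 0 0 -0.7 0 0 0; 0 0 -0.9 0 0 0; 0 0 -1.1 0 0 0; 0 0 -1.1 0 0 0; 0 0 -1.1 0 0 0"}}

```text
time_s: 11.45
eef_pos: [0.5311, 0.2562, 0.0406]
ee_rot: [1.325, 1.13, -1.326]
contact_force: [-0.3, -0.0, -1.2]
opening: 0.0513
```

Emit:
{"op": "servo_tool", "data": {"motion": "0 0 -0.1 0 0 0; 0 0 -0.1 0 0 0; 0 0 -0.1 0 0 0; 0 0 -0.1 0 0 0"}}

```text
time_s: 11.78
eef_pos: [0.5313, 0.2562, 0.0399]
ee_rot: [1.325, 1.13, -1.325]
contact_force: [-1.0, -1.2, -1.6]
opening: 0.0516
```

Emit:
{"op": "servo_tool", "data": {"motion": "0 0 0 0 0 0; 0 0 0 0 0 0; 0 0 0 0 0 0; 0 0 0 0 0 0; 0 0 0 0 0 0; 0 0 1 0 0 0; 0 0 4 0 0 0; 0 0 8 0 0 0; 0 0 10 0 0 0; 0 -4 10 0 0 0; 1 -9 10 0 0 0; 1 -13 10 0 0 0; 2 -17 10 0 0 0; 2 -17 10 0 0 0; 2 -17 10 0 0 0; 2 -17 10 0 0 0; 2 -17 10 0 0 0", "jaw": 0.8}}

```text
time_s: 13.2
eef_pos: [0.551, 0.0874, 0.14]
ee_rot: [1.325, 1.131, -1.324]
contact_force: [0.0, 0.3, 0.6]
opening: 0.0767
```

```bash
python3 st.py
python3 - <<'E'
from m import *
for n in('side','top'):
    im,d=look(n); C=cloud(n,d)
    for a,b in((.053,.065),(.044,.053),(.03,.042)):
        P=C[(d>0)&(C[...,2]>a)&(C[...,2]<b)&(np.hypot(C[...,0]-.5325,C[...,1]-.2557)<.04)]; print(n,a,len(P),circ(P) if len(P) else '',(P.mean(0)*1000).round(1) if len(P) else'')
a=np.load('/tmp/side.npz')['im'][110:210,220:340]; b=np.load('/tmp/top.npz')['im'][220:320,140:260]
cv2.imwrite('pics/s6.png',cv2.resize(np.hstack([a,b])[:,:,::-1],None,fx=3.3,fy=3.3,interpolation=cv2.INTER_CUBIC))
E
```

```text
13.2 [551.   87.4 140. ] yaw y -9.0 down [-0.  0. -1.] F [0.  0.3 0.6] open 76.7 q [-0.05  0.13  1.86  0.    1.14  0.11]
side 0.053 132 [533.9, 252.6, 37.2] [531.4 250.5  59.1]
side 0.044 189 [529.7, 256.1, 57.4] [535.  246.5  49.4]
side 0.03 90 [530.2, 253.1, 51.0] [532.  238.5  35.2]
top 0.053 208 [527.8, 258.1, 50.8] [530.1 256.5  58.6]
top 0.044 313 [529.0, 257.9, 56.3] [528.6 258.7  49. ]
top 0.03 75 [529.1, 251.9, 53.5] [522.9 259.6  38. ]
```

View pics/s6.png

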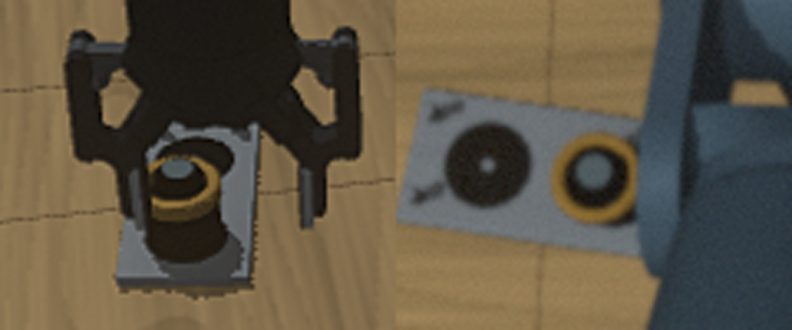

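Ring sits around the neck on the shoulder, tops at ~50 mm and concentric within a few mm. Next the hood, with the jaws turned to the jig's y.

Emit:
{"op": "servo_tool", "data": {"motion": "0.4 -0.5 0 0 0 -0.93; 0.4 -0.5 0 0 0 -0.93; 0.4 -0.5 0 0 0 -0.93; 0.4 -0.5 0 0 0 -0.93; 0.4 -0.5 0 0 0 -0.93; 0.4 -0.5 0 0 0 -0.93; 0.4 -0.5 0 0 0 -0.93; 0.4 -0.5 0 0 0 -0.93; 0.4 -0.5 -4 0 0 -0.93; 0.4 -0.5 -8 0 0 -0.93; 0.4 -0.5 -11 0 0 -0.93; 0.4 -0.5 -12.5 0 0 -0.93; 0.4 -0.5 -13.1 0 0 -0.93; 0.4 -0.5 -13.1 0 0 -0.93; 0.4 -0.5 -13.1 0 0 -0.93", "jaw": 1}}

```text
time_s: 14.55
eef_pos: [0.5559, 0.0819, 0.0097]
ee_rot: [1.953, 0.48, -1.95]
contact_force: [0.4, -0.1, 0.6]
opening: 0.0853
```

Emit:
{"op": "servo_tool", "data": {"motion": "0 0 0 0 0 0; 0 0 0 0 0 0; 0 0 0 0 0 0; 0 0 0 0 0 0; 0 0 0 0 0 0; 0 0 0 0 0 0; 0 0 0 0 0 0", "jaw": -1, "force": 30}}

```text
time_s: 15.13
eef_pos: [0.5564, 0.0813, 0.0106]
ee_rot: [1.955, 0.479, -1.95]
contact_force: [-1.9, -0.3, 6.0]
opening: 0.053
```

```bash
python3 st.py
```

```text
15.13 [556.4  81.3  10.6] yaw y -62.4 down [ 0.003  0.    -1.   ] F [-1.9 -0.3  6. ] open 53.0 q [-0.06  0.35  1.89  0.    0.9   1.03]
```

Emit:
{"op": "servo_tool", "data": {"motion": "0 0 2 0 0 0; 0 0 5 0 0 0; 0 0 9 0 0 0; 0 0 12 0 0 0; -1 -4 12 0 0 0; -2 -8 12 0 0 0; -3 -12 12 0 0 0; -4 -16 12 0 0 0; -5 -20 12 0 0 0; -6 -24 12 0 0 0; -7 -28 12 0 0 0; -8 -32 12 0 0 0; -8.1 -35.6 12 0 0 0; -8.1 -35.6 12 0 0 0; -8.1 -35.6 12 0 0 0; -8.1 -35.6 12 0 0 0; -8.1 -35.6 12 0 0 0; -8.1 -35.6 12 0 0 0; -8.1 -35.6 12 0 0 0"}}

```text
time_s: 16.72
eef_pos: [0.4744, -0.2736, 0.1287]
ee_rot: [1.951, 0.481, -1.952]
contact_force: [-0.5, -0.2, -0.7]
opening: 0.0532
```

```bash
python3 st.py
python3 - <<'E'
from m import *
im,d=look('side')
cv2.imwrite('pics/s7.png',cv2.resize(im[280:480,140:400,::-1],None,fx=3,fy=3))
E
```

```text
16.72 [ 474.4 -273.6  128.7] yaw y -62.3 down [-0.  0. -1.] F [-0.5 -0.2 -0.7] open 53.2 q [-0.73  0.13  1.9   0.    1.12  0.36]
```

View pics/s7.png

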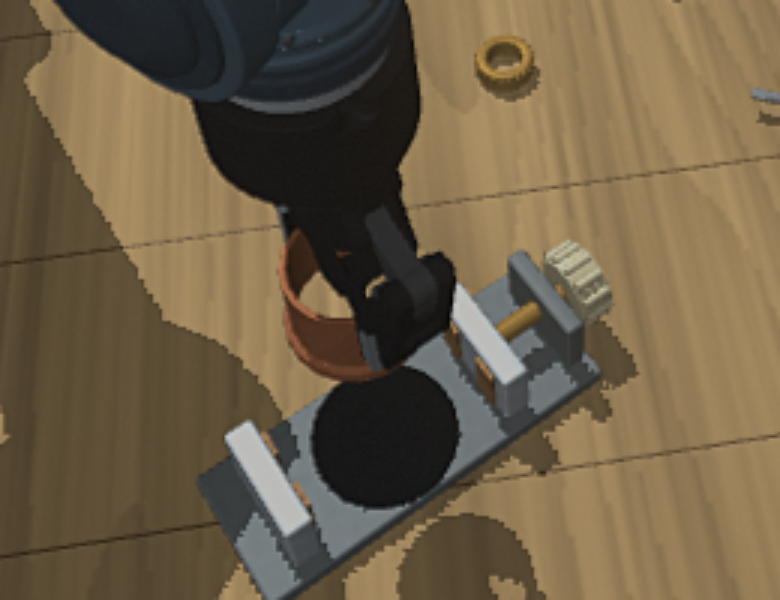

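Run:
```python
from m import *
from scipy.optimize import least_squares
z=np.load('/tmp/side.npz'); im,d=z['im'],z['d']; C=cloud('side',d); h=cv2.cvtColor(im,cv2.COLOR_RGB2HSV)
m=((h[...,0]<12)|(h[...,0]>172))&(h[...,1]>100)&(abs(C[...,0]-.474)<.06)&(abs(C[...,1]+.274)<.06)&(C[...,2]>.1)
print(m.sum(),(np.percentile(C[m],[2,98],axis=0)*1000).round(1))
for a,b,r in((.128,.15,27),(.118,.126,30)):
    P=C[m&(C[...,2]>a)&(C[...,2]<b)]*1000
    f=lambda c:np.hypot(P[:,0]-c[0],P[:,1]-c[1])-r
    s=least_squares(f,[474,-274],loss='soft_l1'); print(len(P),s.x.round(1),np.median(abs(s.fun)).round(1))
```

```text
643 [[ 447.8 -303.1  121.4]
 [ 482.1 -256.   177.8]]
261 [ 476.4 -274.2] 0.7
105 [ 475.1 -272.3] 0.6
```

Emit:
{"op": "servo_tool", "data": {"motion": "0 -0.2 -3 0 0 0; 0 -0.2 -6 0 0 0; 0 -0.2 -8 0 0 0; 0 -0.2 -9.5 0 0 0; 0 -0.2 -10.2 0 0 0; 0 -0.2 -10.4 0 0 0; 0 -0.2 -10.5 0 0 0; 0 -0.2 -10.5 0 0 0; 0 -0.2 -10.5 0 0 0"}}

```text
time_s: 17.52
eef_pos: [0.475, -0.2774, 0.0251]
ee_rot: [1.953, 0.478, -1.95]
contact_force: [-0.2, -0.1, -0.8]
opening: 0.0532
```

Emit:
{"op": "servo_tool", "data": {"motion": "0 0.1 -0.1 0 0 0; 0 0.1 -0.2 0 0 0; 0 0.1 -0.3 0 0 0; 0 0.1 -0.3 0 0 0; 0 0.1 -0.3 0 0 0"}}

```text
time_s: 17.93
eef_pos: [0.4747, -0.2761, 0.0226]
ee_rot: [1.952, 0.479, -1.952]
contact_force: [-3.8, 2.8, 9.5]
opening: 0.0526
```

Touched down. Release, rise, and go to the small ring (556.6, -69) with the jaws back at the plate's yaw.

Emit:
{"op": "servo_tool", "data": {"motion": "0 0 0 0 0 0; 0 0 0 0 0 0; 0 0 0 0 0 0; 0 0 0 0 0 0; 0 0 0 0 0 0; 0 0 0 0 0 0; 0 0 0.5 0 0 0; 0 0 3 0 0 0; 0 0 7 0 0 0; 0 0 11 0 0 0; 0 0 11 0 0 0; 0 0 11 0 0 0", "jaw": 1}}

```text
time_s: 18.93
eef_pos: [0.4759, -0.2773, 0.1344]
ee_rot: [1.954, 0.473, -1.946]
contact_force: [0.1, 0.0, -0.6]
opening: 0.0854
```

Emit:
{"op": "servo_tool", "data": {"motion": "2 4 0 0 0 0.1; 4 8 0 0 0 0.2; 5 12 0 0 0 0.3; 7 16 0 0 0 0.5; 8.2 20.6 0 0 0 0.93; 8.2 20.6 0 0 0 0.93; 8.2 20.6 0 0 0 0.93; 8.2 20.6 0 0 0 0.93; 8.2 20.6 0 0 0 0.93; 8.2 20.6 0 0 0 0.93; 8.2 20.6 0 0 0 0.93; 8.2 20.6 0 0 0 0.93; 8.2 20.6 0 0 0 0.93", "jaw": 0.1}}

```text
time_s: 20.02
eef_pos: [0.5561, -0.07, 0.1306]
ee_rot: [1.327, 1.129, -1.327]
contact_force: [-0.0, -0.0, -0.4]
opening: 0.047
```

```bash
python3 st.py
python3 - <<'E'
from m import *
from scipy.optimize import least_squares
for n in('side','top'):
    im,d=look(n); C=cloud(n,d); h=cv2.cvtColor(im,cv2.COLOR_RGB2HSV)
    P=C[(d>0)&(h[...,1]>100)&(C[...,2]>.045)&(C[...,2]<.062)&(np.hypot(C[...,0]-.475,C[...,1]+.275)<.034)]
    print(n,len(P),circ(P) if len(P) else '', (P.mean(0)*1000).round(1) if len(P) else '')
im=np.load('/tmp/side.npz')['im']
cv2.imwrite('pics/s8.png',cv2.resize(im[230:480,140:400,::-1],None,fx=2.4,fy=2.4))
E
```

```text
20.02 [556.1 -70.  130.6] yaw y -9.2 down [-0.  0. -1.] F [-0.  -0.  -0.4] open 47.0 q [-0.33  0.15  1.86  0.    1.13 -0.17]
side 496 [474.2, -276.1, 54.8] [ 474.1 -277.1   52. ]
top 170 [473.7, -274.3, 54.6] [ 473.7 -272.7   52.2]
```

View pics/s8.png

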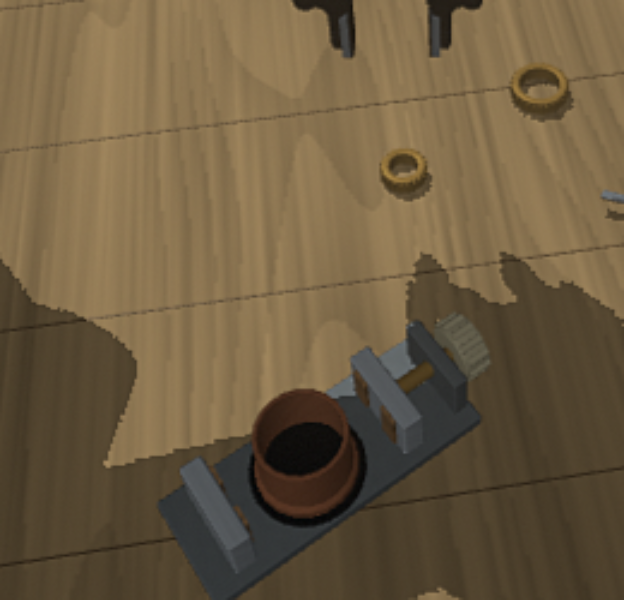

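The hood stands centred on the pad. Now the small ring.

Emit:
{"op": "servo_tool", "data": {"motion": "0 0.1 -4 0 0 0; 0 0.1 -8 0 0 0; 0 0.1 -11 0 0 0; 0 0.1 -12.4 0 0 0; 0 0.1 -12.7 0 0 0; 0 0.1 -12.8 0 0 0; 0 0.1 -12.8 0 0 0; 0 0.1 -12.8 0 0 0"}}

```text
time_s: 20.78
eef_pos: [0.5577, -0.0693, 0.0046]
ee_rot: [1.326, 1.127, -1.323]
contact_force: [0.9, -0.3, -1.0]
opening: 0.0466
```

Emit:
{"op": "servo_tool", "data": {"motion": "0 0 0 0 0 0; 0 0 0 0 0 0; 0 0 0 0 0 0; 0 0 0 0 0 0; 0 0 0 0 0 0; 0 0 0 0 0 0", "jaw": -1, "force": 25}}

```text
time_s: 21.28
eef_pos: [0.5575, -0.0692, 0.0046]
ee_rot: [1.326, 1.127, -1.324]
contact_force: [-1.6, 0.5, 6.4]
opening: 0.0302
```

Emit:
{"op": "servo_tool", "data": {"motion": "0 0 1 0 0 0; 0 0 4 0 0 0; 0 0 8 0 0 0; 0 0 12 0 0 0; 0 4 13 0 0 0; 0 8 13 0 0 0; 0 12 13 0 0 0; 0 16 13 0 0 0; 0 20 13 0 0 0; -1 24 13 0 0 0; -1 28 13 0 0 0; -1 32 13 0 0 0; -1.2 36 13 0 0 0; -1.2 40.4 13 0 0 0; -1.2 40.4 13 0 0 0; -1.2 40.4 13 0 0 0; -1.2 40.4 13 0 0 0; -1.2 40.4 13 0 0 0; -1.2 40.4 13 0 0 0"}}

```text
time_s: 22.87
eef_pos: [0.5444, 0.3339, 0.133]
ee_rot: [1.327, 1.129, -1.327]
contact_force: [0.3, -0.0, -1.2]
opening: 0.0297
```

```bash
python3 st.py
python3 - <<'E'
from m import *
im,d=look('side'); C=cloud('side',d)
h=cv2.cvtColor(im,cv2.COLOR_RGB2HSV); m=(h[...,0]>14)&(h[...,0]<30)&(h[...,1]>110)&(C[...,2]>.11)&(C[...,2]<.16)&(abs(C[...,0]-.545)<.03)&(abs(C[...,1]-.335)<.04)
k,lab,st,ce=cv2.connectedComponentsWithStats(m.astype(np.uint8)); i=1+st[1:,4].argmax(); P=C[lab==i]; print(st[i],circ(P),(np.percentile(P,[2,50,98],axis=0)*1000).round(1))
u=st[i,0]+st[i,2]/2-.5; v=st[i,1]+st[i,3]/2-.5
print('sil',(ray('side',u,v,z=bot.read_state()['eef_pos'][2]+.0014)*1000).round(1))
cv2.imwrite('pics/s9.png',cv2.resize(im[60:210,200:400,::-1],None,fx=3.5,fy=3.5))
E
```

```text
22.87 [544.4 333.9 133. ] yaw y -9.2 down [-0. -0. -1.] F [ 0.3 -0.  -1.2] open 29.7 q [ 0.37  0.32  1.66 -0.    1.17  0.53]
[264  99  17  16 179] [542.9, 334.1, 38.3] [[527.3 316.6 129.5]
 [542.2 326.8 138.1]
 [556.4 346.9 155.6]]
sil [542.1 341.1 134.3]
```

View pics/s9.png

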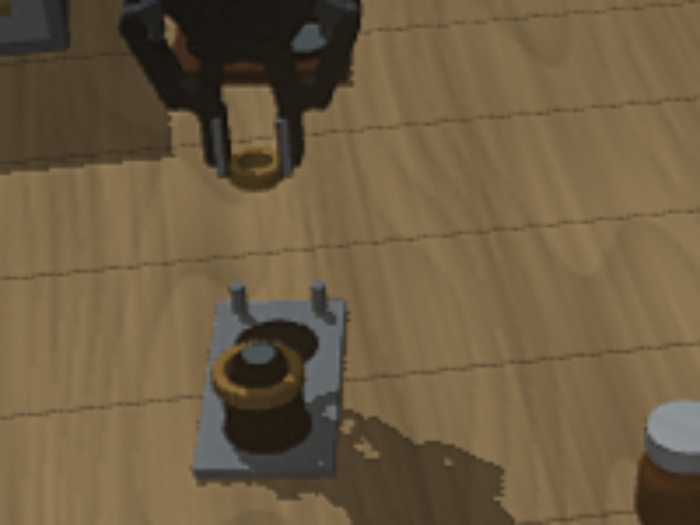

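Emit:
{"op": "servo_tool", "data": {"motion": "0.1 0.1 -3.5 0 0 0; 0.1 0.1 -7 0 0 0; 0.1 0 -9.5 0 0 0; 0 0 -11 0 0 0; 0 0 -11.6 0 0 0; 0 0 -11.8 0 0 0; 0 0 -11.9 0 0 0; 0 0 -11.9 0 0 0; 0 0 -11.9 0 0 0"}}

```text
time_s: 23.67
eef_pos: [0.5456, 0.3358, 0.0157]
ee_rot: [1.328, 1.129, -1.322]
contact_force: [0.0, -0.1, -0.6]
opening: 0.0297
```

Emit:
{"op": "servo_tool", "data": {"motion": "0 0 -0.1 0 0 0; 0 0 -0.2 0 0 0; 0 0 -0.3 0 0 0; 0 0 -0.3 0 0 0; 0 0 -0.3 0 0 0"}}

```text
time_s: 24.08
eef_pos: [0.5449, 0.3356, 0.0126]
ee_rot: [1.326, 1.129, -1.324]
contact_force: [-2.8, -2.4, 8.0]
opening: 0.0298
```

Emit:
{"op": "servo_tool", "data": {"motion": "0 0 0 0 0 0; 0 0 0 0 0 0; 0 0 0 0 0 0; 0 0 0 0 0 0; 0 0 0.5 0 0 0; 0 0 3 0 0 0; 0 0 7 0 0 0; 0 0 11 0 0 0; 0 0 15 0 0 0; -2 -4 18 0 0 0; -5 -8 18 0 0 0; -8 -12 18 0 0 0; -11 -16 18 0 0 0; -14 -20 18 0 0 0; -16 -24 18 0 0 0; -16 -28 18 0 0 0; -16 -32 18 0 0 0; -16 -36 18 0 0 0; -16 -38 18 0 0 0; -16 -40 18 0 0 0", "jaw": 0.1}}

```text
time_s: 25.75
eef_pos: [0.3836, -0.067, 0.1914]
ee_rot: [1.326, 1.127, -1.325]
contact_force: [0.1, 0.3, 1.1]
opening: 0.0472
```

```bash
python3 st.py
python3 - <<'E'
from m import *
def pr(n,*a): print(n,*a)
for n in('side','top'):
    im,d=look(n); C=cloud(n,d)
    def g(lab,c,a,b,r):
        P=C[(d>0)&(C[...,2]>a)&(C[...,2]<b)&(np.hypot(C[...,0]-c[0],C[...,1]-c[1])<r)]
        print(n,lab,len(P),circ(P) if len(P) else '',(P.mean(0)*1000).round(1) if len(P) else '')
    g('small',(.545,.3346),.0155,.026,.026)
    g('large',(.5325,.2557),.045,.053,.04); g('housetop',(.5315,.2557),.0555,.066,.025); g('houselow',(.5325,.2557),.014,.036,.04)
    g('hood',(.475,-.275),.046,.062,.034); g('mid',(.666,-.009),.007,.018,.04)
    # tilt of large ring: plane fit of its top
    P=C[(d>0)&(C[...,2]>.044)&(C[...,2]<.056)&(np.hypot(C[...,0]-.531,C[...,1]-.2557)<.028)&(np.hypot(C[...,0]-.531,C[...,1]-.2557)>.019)]
    A=np.c_[P[:,:2]-P[:,:2].mean(0),np.ones(len(P))]; print('ring plane',np.linalg.lstsq(A,P[:,2],rcond=None)[0].round(4),len(P))
a=np.load('/tmp/side.npz')['im'][110:210,220:340]; b=np.load('/tmp/top.npz')['im'][220:320,140:260]
cv2.imwrite('pics/s10.png',cv2.resize(np.hstack([a,b])[:,:,::-1],None,fx=3.3,fy=3.3,interpolation=cv2.INTER_CUBIC))
E
```

```text
25.75 [383.6 -67.  191.4] yaw y -9.2 down [ 0.002 -0.001 -1.   ] F [0.1 0.3 1.1] open 47.2 q [-0.47 -0.39  2.23 -0.    1.3  -0.31]
side small 86 [542.9, 335.0, 33.3] [543.6 336.2  19.6]
side large 233 [528.3, 256.3, 58.1] [529.1 247.9  49.6]
side housetop 111 [530.8, 253.4, 31.2] [531.2 251.8  59.7]
side houselow 191 [531.5, 252.8, 48.3] [531.3 237.5  25. ]
side hood 471 [474.1, -276.0, 55.4] [ 473.9 -277.2   52.4]
side mid 241 [666.2, -9.9, 45.4] [666.  -11.7  11.5]
ring plane [0.0009 0.0391 0.0496] 189
top small 142 [542.5, 337.1, 34.3] [542.6 337.   19.2]
top large 322 [528.8, 257.9, 56.0] [528.6 257.5  49.3]
top housetop 170 [532.0, 251.7, 39.3] [530.1 256.5  59.3]
top houselow 43 [528.8, 255.1, 46.2] [520.6 245.3  25.1]
top hood 180 [472.9, -274.0, 54.3] [ 472.6 -273.9   52.2]
top mid 169 [665.1, -7.8, 43.5] [664.9  -7.3  11.2]
ring plane [-0.0032  0.003   0.0494] 264
```

View pics/s10.png

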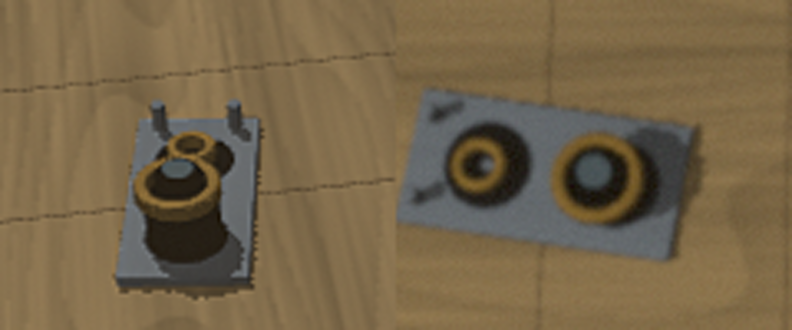

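All checks are within limits, and the arm is clear. Handing in.

```bash
python3 -c "
from workcell import sign_off
print(sign_off())"
```

```text
the job is handed in; nothing more can be done
None
```

All four parts are in place and released, and I handed the job in at about 26 s. `sign_off` gives no verdict, so these results come from my last look with both cameras.

| Part | Last check | Limit |
|---|---|---|
| Housing on the seat farther from the pins | about 1–2 mm off centre, upright, top at the expected 60 mm | 10 mm |
| Largest ring on the shoulder | about 3 mm off the housing axis, top at 49.5 mm (50 mm expected) | 8 mm |
| Smallest ring on the other seat | about 3 mm off centre, top at 19–20 mm | 10 mm |
| Hood on the jig pad | 1–2 mm off centre, top at 52–54 mm | 10 mm |

- **Bystanders:** the middle ring measured within 1–3 mm of where it started, inside the measuring noise. I never moved near the jar or the screwdriver, and I did not re-measure them at the end.
- **Arm:** it was clear of everything, with the TCP at 191 mm. Contact forces stayed under about 10 N in every reading.
- **Disagreement:** the two cameras differ by about 2 mm in y. The side view also gave the largest ring a 0.04 rad slope where the top view gave nearly none. Both are within the 0.1 rad limit.

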